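# Seal the lid of the chocolate tub

## Task

The green lid on the tub of chocolate cups has sprung up at its four corners. Press each corner down on its round pad until the lid is fully seated all round, then take your hand away. Leave the cream-lidded tub, which is sealed already, untouched, and do not knock the counter bell about.

Things in the scene. Friction and masses are not known exactly. Their poses are not given: they have to be found in the camera images.
- green_tub: The tub to seal: clear, with chocolate cups inside and a green flexible lid 160 x 160 mm, top 72 mm above the counter; fixed to the counter. Origin: centre of its underside; z up, x and y along the lid's edges (+x away from the robot, +y left, turned up to 26 deg). The lid's four corners are flaps, creased 65 mm from its centre, bent up at the start. The middle is fixed, 3 mm lower than the seated pads.
- pad_near_left (a point): Centre of the top of the darker green press pad (22 mm across, 2 mm high) on the green lid's near left corner (-x, +y of the tub's frame, 64 mm along each axis). Seated: 74 mm above the counter; start: 3 to 7 mm higher. Pressing straight down takes about 6 N until the flap meets a firm stop (15 N is plenty); no spring back. z: pad's normal.
- pad_far_left (a point): Centre of the top of the darker green press pad (22 mm across, 2 mm high) on the green lid's far left corner (+x, +y of the tub's frame, 64 mm along each axis). Seated: 74 mm above the counter; start: 3 to 7 mm higher. Pressing straight down takes about 6 N until the flap meets a firm stop (15 N is plenty); no spring back. z: pad's normal.
- pad_near_right (a point): Centre of the top of the darker green press pad (22 mm across, 2 mm high) on the green lid's near right corner (-x, -y of the tub's frame, 64 mm along each axis). Seated: 74 mm above the counter; start: 3 to 7 mm higher. Pressing straight down takes about 6 N until the flap meets a firm stop (15 N is plenty); no spring back. z: pad's normal.
- pad_far_right (a point): Centre of the top of the darker green press pad (22 mm across, 2 mm high) on the green lid's far right corner (+x, -y of the tub's frame, 64 mm along each axis). Seated: 74 mm above the counter; start: 3 to 7 mm higher. Pressing straight down takes about 6 N until the flap meets a firm stop (15 N is plenty); no spring back. z: pad's normal.
- cream_tub: A second tub of the same shape and size (lid 160 x 160 mm, pads' tops 74 mm above the counter) with a cream lid and chocolate logs inside, fixed to the counter, already sealed. Origin: centre of its underside. It is not to be touched.
- bell: Loose domed counter bell, 80 mm across, 60 mm high, standing farther back than the two tubs. Origin: centre of its underside. A bystander.

How it is judged:
By the outcome, as a careful person would: the job done as asked, in the order asked, and still so for the second after the job is handed in, with the robot touching nothing.
It also fails if it takes over 48 s, if anything falls off the work surface, if the arm or the gripper's body presses on something with over 40 N, if the wrist force passes 120 N, or if a joint passes its speed limit or range.

## Robot

A 6-joint arm with a two-finger parallel gripper is mounted at the origin on a cart in front of the work surface, level with it; the furniture and walls round the work are solid. World frame = base frame: x ahead of the robot, y to its left, z up, the work surface at z = 0. Lengths are in mm, angles in rad, forces in N, time in s.
With the tool pointing down it reaches from about 325 to 900 mm from the base axis. Payload 6.1 kg.
Tool frame: the origin (TCP) lies at the very end of the fingers, on their centre line; the grasp point (between the pads) lies 19 mm behind it; z points along the fingers, y is the direction in which the jaws open and shut (so a half turn about z gives the same grasp; the last joint's range is limited). The gripper opens to 87 mm and grips with 3 to 60 N. Pads are 19 mm wide; open, the fingers measure 117 mm over their backs; the gripper's body (75 mm by 190 mm) begins 51 mm behind the grasp point.
Start: joints at [0.975, 0.22, 1.526, -0, 1.395, -0.126], TCP at [282.94, 557.28, 222.538] pointing down, gripper open.
Joint ranges: [-2.98, 2.98], [-0.91, 2.08], [0.09, 2.57], [-1.24, 4.39], [0.2, 2.65], [-2.68, 2.68]. Speed limits (rad/s): [2.57, 2.57, 3.01, 3.14, 3.14, 3.14].

## Interface

Orientations are given as a unit quaternion [x, y, z, w].
In Python, from bench import robot, vision gives the robot as it stands.
- The arm moves only by the tool play_rows, never from a script. Its argument "motion" is a list of rows, each a list of 5 numbers: the closure, from 0 (fully open) to 1 (shut), then the shift along the tool's x, y, z in cm, then the turn about the tool's z in degrees. A call has 1 to 12 rows; each row is the pose to reach, as a shift and turn from the pose commanded when the call began, along the tool's axes at that moment; what a row does not reach only later rows make up. A row lasts 1/10 s, in which the tool goes at most 50 mm and 8.59 degrees, less where a joint would pass 70% of its speed; a pose out of reach is approached as far as the arm can. A call with a gripper value outside its range is refused whole. The fingers move at their own pace and stop on an object; "force" is the grip in N (left out, the last holds). Time passes only in rows, so rows that repeat a pose let the fingers close. It gives the time, the measured TCP pose, the force and the opening at its end, in the units of the state.
- robot.sense(): the state, without advancing time (a new reading comes with each control period).
- vision.camera(name): name is "side" or "top"; returns the picture (400x640x3 uint8, blue, green, red); there is no depth.
- vision.calibration(name): a dict with "fx", "fy", "cx", "cy" (pixels), "eye" and "attitude" of the camera in the world. Camera axes: x right, y down, z forward; pixel columns grow to the right and rows downward; lengths in mm; the calibration is good to about 2 mm. A picture is of the moment at which its call begins. calibration takes no time and is no camera call.
- robot.close_job(): hands the job in, once; it reports no verdict.
The state is a dict: "time": time; "joint_pos": joint angles; "joint_vel": joint speeds; "effort": joint torques, N m; "tcp_pos": TCP position; "tcp_rot": TCP orientation; "force": force on the tool from outside, world axes, zero at the start; "moment": the same for the moment, N m; "finger_gap": finger opening in mm.
Only numpy, scipy, OpenCV 4.12 (cv2) and the standard library are available. Lean on these libraries where they do the work, as an engineer would, in place of code of your own. Each camera call takes 0.05 s, during which the arm holds its last target.

## Working session

There is one attempt and no reset: what is moved stays moved. The work goes in short steps, Python scripts to look and compute and a tool call to move; the robot and the scene stay as the last step left them, time stands still between calls to the robot, and variables do not carry over. Pictures are saved under pics/ and viewed, and the job is handed in when it is done.

Besides the shell and the picture viewer there is one more tool, called after "Call:" as name(argument=value, ...) on one line, values as JSON. play_rows: Moves the arm, as the interface text tells. Its arguments: {"type":"object","properties":{"motion":{"type":"array","items":{"type":"array","items":{"type":"number"}}},"force":{"type":"number"}},"required":["motion"]}

```bash
mkdir -p pics
python3 - <<'E'
from bench import robot, vision
import cv2
for n in ("side","top"):
    cv2.imwrite(f"pics/{n}0.png",vision.camera(n)); print(vision.calibration(n))
print(robot.sense())
E
```

```text
{'fx': 372.0815070769395, 'fy': 372.0815070769395, 'cx': 313.41357387084264, 'cy': 190.2328260757008, 'eye': array([670.4266673 , 580.66768292, 589.60917162]), 'attitude': array([ 0.06438278,  0.88550315, -0.45785213, -0.04593973])}
{'fx': 431.20187181230995, 'fy': 431.20187181230995, 'cx': 311.70836172357383, 'cy': 203.36060137363754, 'eye': array([ 416.08315017,  -89.2957723 , 1121.9268425 ]), 'attitude': array([-0.70417151,  0.70711195, -0.04865468,  0.04204643])}
{'time': 0.1, 'joint_pos': array([ 9.74879188e-01,  2.21137895e-01,  1.52751372e+00,  2.73334439e-05,
        1.39469391e+00, -1.26072180e-01]), 'joint_vel': array([-0.00064976, -0.00019545, -0.00253134, -0.00033795, -0.00114392,
        0.00276251]), 'effort': array([-3.53388623e-04, -4.95944631e+01, -3.88520801e+01,  7.00334623e-02,
        5.15495951e-02, -6.74946887e-05]), 'tcp_pos': array([282.62869327, 556.81481197, 221.543445  ]), 'tcp_rot': array([ 2.32769846e-01,  9.72531455e-01, -8.15191196e-04, -3.22146459e-04]), 'force': array([-0.77983432,  0.86144617, -0.67477201]), 'moment': array([-0.01479437,  0.00415462,  0.02300773]), 'finger_gap': 86.75581967205156}
```

View pics/side0.png

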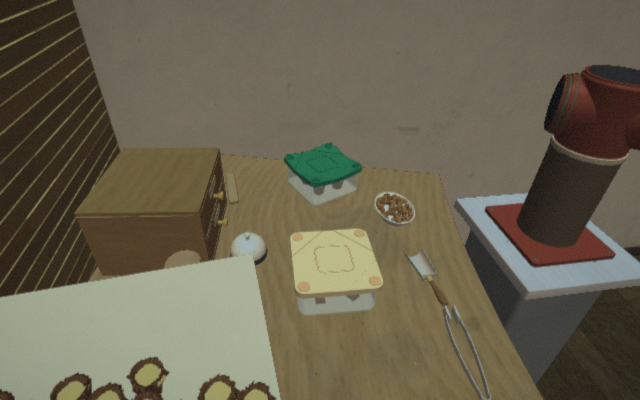

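View pics/top0.png

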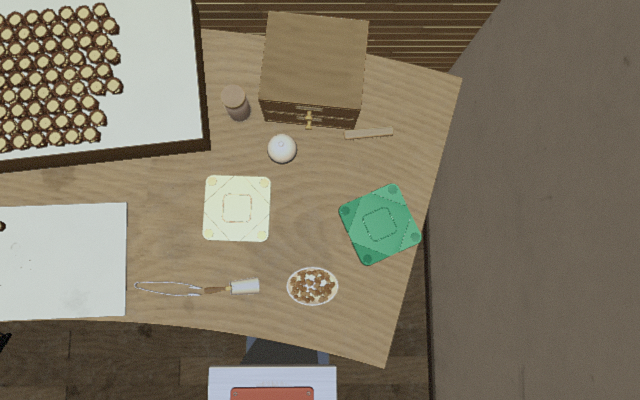

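The side view shows the green lid around (322,165), behind the cream one at (335,262), with the bell at (248,248). In the top view the green lid is around (380,224), with pads near (392,190), (345,210), (415,237) and (367,258). The cream tub is at (237,208) and the bell at (282,149).

```bash
cat > h.py <<'E'
import numpy as np, cv2
from scipy.spatial.transform import Rotation as R
from bench import robot, vision
def ray(n,u,v):
    c=vision.calibration(n); d=np.array([(u-c['cx'])/c['fx'],(v-c['cy'])/c['fy'],1.])
    return np.array(c['eye']),R.from_quat(c['attitude']).apply(d)
def onz(n,u,v,z):
    e,d=ray(n,u,v); return e+d*(z-e[2])/d[2]
def proj(n,p):
    c=vision.calibration(n); q=R.from_quat(c['attitude']).inv().apply(np.array(p)-c['eye'])
    return c['cx']+c['fx']*q[0]/q[2], c['cy']+c['fy']*q[1]/q[2]
E
python3 - <<'E'
from h import *
for n,(a,b,c,d) in (("top",(170,280,325,435)),("side",(135,215,270,375))):
    im=cv2.imread(f"pics/{n}0.png")
    hsv=cv2.cvtColor(im,cv2.COLOR_BGR2HSV)
    m=cv2.inRange(hsv,(60,90,40),(95,255,255)); k=np.zeros_like(m); k[a:b,c:d]=m[a:b,c:d]
    cs,_=cv2.findContours(k,0,2); cc=max(cs,key=cv2.contourArea)
    print(n,cv2.minAreaRect(cc),cv2.contourArea(cc))
    M=cv2.moments(cc); u,v=M['m10']/M['m00'],M['m01']/M['m00']; print(u,v,onz(n,u,v,72))
    cv2.imwrite(f"pics/{n}_z.png",cv2.resize(im[a:b,c:d],None,fx=5,fy=5,interpolation=2))
    if n=="top":
        print([onz(n,*p,75) for p in cv2.boxPoints(cv2.minAreaRect(cc))])
E
```

```text
top ((379.3389892578125, 223.84591674804688), (65.71190643310547, 65.62914276123047), 65.55604553222656) 4091.0
379.2978081968549 224.0718650696651 [ 499.95980425 -264.37236099   72.        ]
[array([ 540.73610451, -158.48411829,   75.        ]), array([ 607.73202657, -306.91880477,   75.        ]), array([ 460.12509568, -368.65823071,   75.        ]), array([ 395.63217916, -222.18094349,   75.        ])]
side ((323.3127746582031, 164.58050537109375), (39.964534759521484, 71.61260986328125), 73.85565948486328) 1991.5
322.0562390158172 165.10561553268056 [ 503.3589887  -254.09262518   72.        ]
```

View pics/top_z.png

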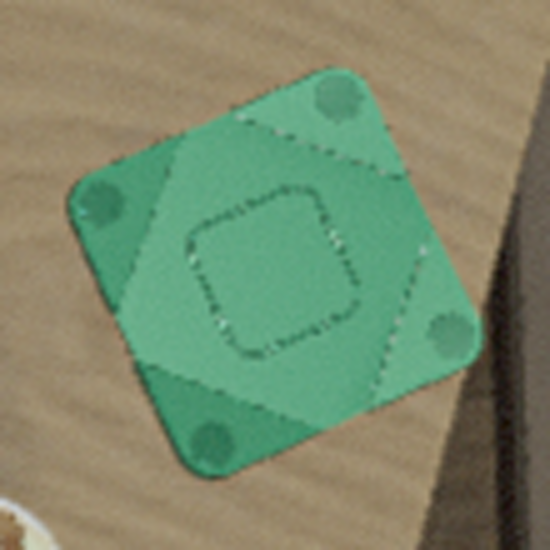

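View pics/side_z.png

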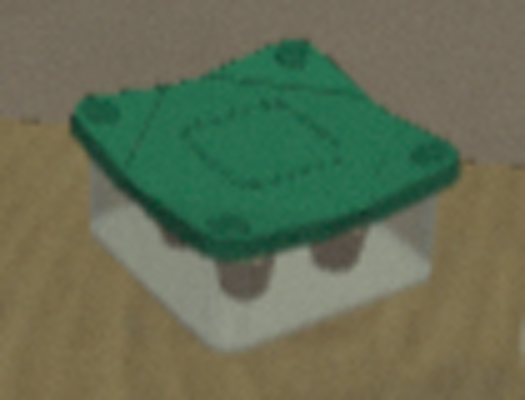

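```bash
cat >> h.py <<'E'
def tri(a,b):
    (e1,d1),(e2,d2)=ray("top",*a),ray("side",*b)
    d1=d1/np.linalg.norm(d1);d2=d2/np.linalg.norm(d2)
    s=np.linalg.lstsq(np.c_[d1,-d2],e2-e1,rcond=None)[0]
    p,q=e1+s[0]*d1,e2+s[1]*d2
    return (p+q)/2,np.linalg.norm(p-q)
E
python3 - <<'E'
from h import *
T={'A':(338,97),'B':(101,203),'C':(451,335),'D':(212,441)}
S={'A':(99,109),'B':(228,224),'C':(292,53),'D':(431,153)}
P={}
for k in T:
    t=(T[k][0]/5+325-.4,T[k][1]/5+170-.4); s=(S[k][0]/5+270-.4,S[k][1]/5+135-.4)
    P[k]=onz("top",*t,79)
    print(k,P[k].round(1),onz("side",*s,79).round(1),tri(t,s))
c=sum(P.values())/4; print(c)
print([np.linalg.norm(P[a]-P[b]) for a,b in("AB","CD","AC","BD")])
for a,b in (("C","A"),("D","B"),("D","C"),("B","A")):
    d=P[b]-P[a]; print(a,b,np.degrees(np.arctan2(d[1],d[0])))
E
```

```text
A [ 585.5 -297.1   79. ] [ 586.2 -298.3   79. ] (array([ 585.84255025, -297.04285078,   79.58643498]), np.float64(0.8935637106869038))
B [ 533.6 -179.9   79. ] [ 534.5 -177.8   79. ] (array([ 533.90941613, -180.08016946,   77.40145397]), np.float64(0.28340426912847255))
C [ 468.7 -348.5   79. ] [ 469.4 -349.    79. ] (array([ 469.05859323, -348.57950981,   79.13322363]), np.float64(0.8097258443989443))
D [ 418.3 -231.6   79. ] [ 417.  -231.6   79. ] (array([ 417.71753705, -231.33973224,   79.34296969]), np.float64(1.2880783595770124))
[ 501.52244245 -264.26096558   79.        ]
[np.float64(128.13051730899983), np.float64(127.27478795460519), np.float64(127.64403935712954), np.float64(126.3267775792481)]
C A 23.766397931488072
D B 24.1562574790273
D C -66.6970349673134
B A -66.10359066082825
```

Call:
play_rows(motion=[[0.3, -1, -1.3, 0, 2], [0.6, -3, -4, 0, 6], [1, -5.5, -7.4, 0, 12], [1, -8, -10.7, 0, 18], [1, -10.5, -14, 0, 24], [1, -13, -17.4, 0, 30], [1, -15.5, -20.7, 0, 35], [1, -18, -24, 0, 39], [1, -20.5, -27.4, 0, 39], [1, -22.5, -30, 0, 39], [1, -23.5, -31.5, 0, 39], [1, -24, -32, 0, 39]], force=30)

```text
time: 1.3
tcp_pos: [352.1, 161.8, 222.3]
tcp_rot: [0.545, 0.838, -0.0, 0.0]
force: [0.4, 0.5, -0.5]
finger_gap: 2.6
```

```bash
cat >> h.py <<'E'
def go(p):
    s=robot.sense(); r=R.from_quat(s['tcp_rot'])
    print("t",s['time'],"tcp",s['tcp_pos'].round(1),"F",s['force'].round(1),"gap",s['finger_gap'].round(1),"z",r.apply([0,0,1]).round(3),"yang",np.degrees(np.arctan2(*r.apply([0,1,0])[[1,0]])).round(1))
    if p is not None: print("shift cm",(r.inv().apply(np.array(p)-s['tcp_pos'])/10).round(2))
E
python3 -c "
from h import *
go((418,-231.5,130)); print(robot.sense()['joint_pos'])"
```

```text
Traceback (most recent call last):
  File "h.py", line 20, in go
    print("t",s['time'],"tcp",s['tcp_pos'].round(1),"F",s['force'].round(1),"gap",s['finger_gap'].round(1),"z",r.apply([0,0,1]).round(3),"yang",np.degrees(np.arctan2(*r.apply([0,1,0])[[1,0]])).round(1))
                                                                                  ^^^^^^^^^^^^^^^^^^^^^
AttributeError: 'float' object has no attribute 'round'
```

```bash
sed -i "s/s\['finger_gap'\].round(1)/round(s['finger_gap'],1)/" h.py; python3 -c "
from h import *
go((418,-231.5,130)); print(robot.sense()['joint_pos'])"
```

```text
t 1.3 tcp [352.1 161.8 222.3] F [ 0.4  0.5 -0.5] gap 2.6 z [-0. -0. -1.] yang 23.9
shift cm [-38.62  -9.93   9.24]
[ 2.26714078e-01 -3.88362993e-01  2.09678989e+00 -2.49901935e-04
  1.43325829e+00 -1.91076599e-01]
```

Call:
play_rows(motion=[[1, -1.2, -0.3, 0, 0], [1, -4, -1, 0, 0], [1, -8, -2, 0, 0], [1, -12, -3, 0, 0], [1, -16, -4, 0, 0], [1, -20, -5.1, 1, 0], [1, -24, -6.2, 3, 0], [1, -28, -7.2, 5, 0], [1, -32, -8.2, 7, 0], [1, -35.5, -9.1, 8.5, 0], [1, -38, -9.8, 9.2, 0], [1, -38.6, -9.9, 9.2, 0]])

```text
time: 2.5
tcp_pos: [419.0, -230.8, 128.9]
tcp_rot: [0.545, 0.839, 0.0, -0.001]
force: [-0.3, 0.7, 0.5]
finger_gap: 0.3
```

```bash
python3 -c "
from h import *
go((418,-231.5,90))
for n in('side','top'):
    im=vision.camera(n); a,b,c,d=(70,230,240,440) if n=='side' else (140,300,290,490)
    cv2.imwrite('pics/%s1.png'%n,cv2.resize(im[a:b,c:d],None,fx=3.5,fy=3.5))
go((418,-231.5,90))"
```

```text
t 2.5 tcp [ 419.  -230.8  128.9] F [-0.3  0.7  0.5] gap 0.3 z [-0.002  0.001 -1.   ] yang 24.0
shift cm [-0.04 -0.11  3.89]
t 2.6 tcp [ 419.4 -229.4  130.2] F [ 0.3 -0.3 -0. ] gap 0.2 z [-0.001  0.001 -1.   ] yang 24.0
shift cm [-0.14 -0.21  4.02]
```

View pics/side1.png

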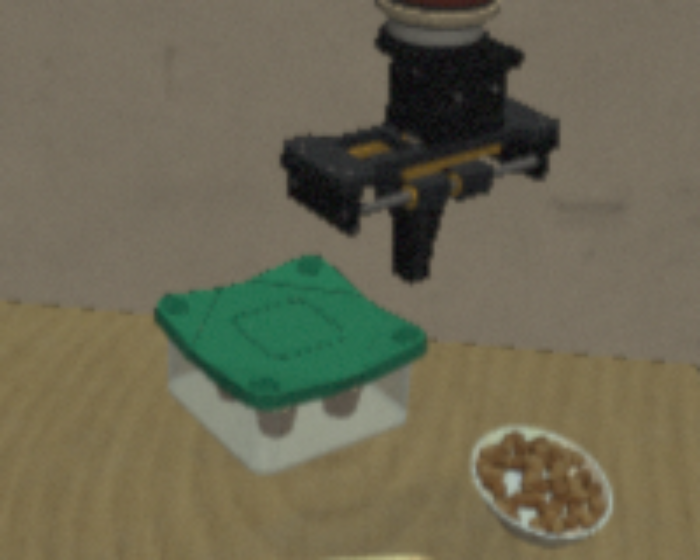

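View pics/top1.png

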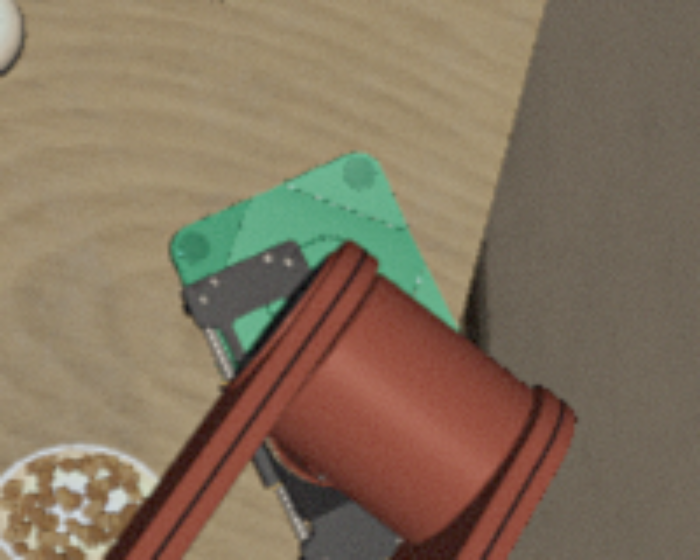

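Call:
play_rows(motion=[[1, 0, 0, 1, 0], [1, -0.1, -0.1, 2.5, 0], [1, -0.1, -0.15, 3.8, 0], [1, -0.1, -0.15, 4.4, 0], [1, -0.1, -0.15, 4.7, 0], [1, -0.1, -0.15, 4.9, 0], [1, -0.1, -0.15, 5.0, 0], [1, -0.1, -0.15, 5.1, 0], [1, -0.1, -0.15, 5.2, 0], [1, -0.1, -0.15, 5.2, 0]])

```text
time: 3.6
tcp_pos: [418.2, -230.9, 79.0]
tcp_rot: [0.544, 0.839, 0.0, -0.0]
force: [-2.4, 3.0, 4.3]
finger_gap: 0.1
```

```bash
python3 -c "
from h import *
go((418,-231.5,74))
for n in('side',):
    print(proj(n,robot.sense()['tcp_pos']))
    im=vision.camera(n); a,b,c,d=(70,230,240,440)
    cv2.imwrite('pics/%s2.png'%n,cv2.resize(im[a:b,c:d],None,fx=3.5,fy=3.5))
go((418,-231.5,74))"
```

```text
t 3.6 tcp [ 418.2 -230.9   79. ] F [-2.4  3.   4.3] gap 0.1 z [-0.  0. -1.] yang 24.1
shift cm [-0.05 -0.04  0.5 ]
(np.float64(355.4150417487028), np.float64(165.35779246756337))
t 3.65 tcp [ 418.3 -231.    79. ] F [-1.3  2.9  5.3] gap 0.5 z [-0.  0. -1.] yang 24.1
shift cm [-0.04 -0.05  0.5 ]
```

View pics/side2.png

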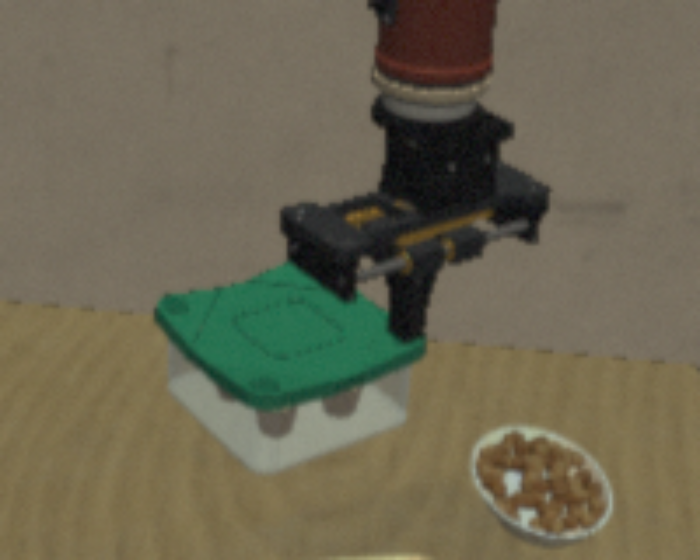

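The finger tips are on the near-left pad, around (408,335) in the crop, and the force shows contact. I'll continue the press.

Call:
play_rows(motion=[[1, 0, 0, 0.1, 0], [1, 0, 0, 0.2, 0], [1, 0, 0, 0.3, 0], [1, 0, 0, 0.4, 0], [1, 0, 0, 0.5, 0], [1, 0, 0, 0.5, 0], [1, 0, 0, 0.5, 0]])

```text
time: 4.35
tcp_pos: [418.1, -231.0, 74.2]
tcp_rot: [0.544, 0.839, -0.0, -0.0]
force: [-4.7, 3.3, 8.6]
finger_gap: 0.6
```

Call:
play_rows(motion=[[1, 0, 0, 0.05, 0], [1, 0, 0, 0.1, 0], [1, 0, 0, 0.15, 0], [1, 0, 0, 0.15, 0]])

```text
time: 4.75
tcp_pos: [418.1, -231.1, 74.0]
tcp_rot: [0.544, 0.839, -0.0, -0.0]
force: [-9.7, 6.1, 19.4]
finger_gap: 0.5
```

Call:
play_rows(motion=[[1, 0, 0, -1, 0], [1, 0, 0, -2.5, 0], [1, 0, 1, -3, 0], [1, 0, 4, -3, 0], [1, 0, 8, -3, 0], [1, 0, 11.5, -3, 0], [1, 0, 12.8, -3, 0], [1, 0, 12.8, -3, 0], [1, 0, 12.8, -2, 0], [1, 0, 12.8, -1.3, 0], [1, 0, 12.8, -1, 0], [1, 0, 12.8, -1, 0]])

```text
time: 5.95
tcp_pos: [533.7, -179.0, 80.9]
tcp_rot: [0.545, 0.839, -0.0, -0.001]
force: [-1.0, 0.3, -0.3]
finger_gap: 0.5
```

```bash
python3 -c "
from h import *
go((534,-179.8,74))
for n in('side',):
    im=vision.camera(n); a,b,c,d=(70,230,240,440)
    cv2.imwrite('pics/%s3.png'%n,cv2.resize(im[a:b,c:d],None,fx=3.5,fy=3.5))
go((534,-179.8,74))"
```

```text
t 5.95 tcp [ 533.7 -179.    80.9] F [-1.   0.3 -0.3] gap 0.5 z [-0.002  0.001 -1.   ] yang 24.0
shift cm [-0.09 -0.01  0.69]
t 6.0 tcp [ 534.3 -179.1   81.6] F [ 0.1 -0.3  0. ] gap 0.4 z [-0.001  0.    -1.   ] yang 24.0
shift cm [-0.05 -0.05  0.76]
```

View pics/side3.png

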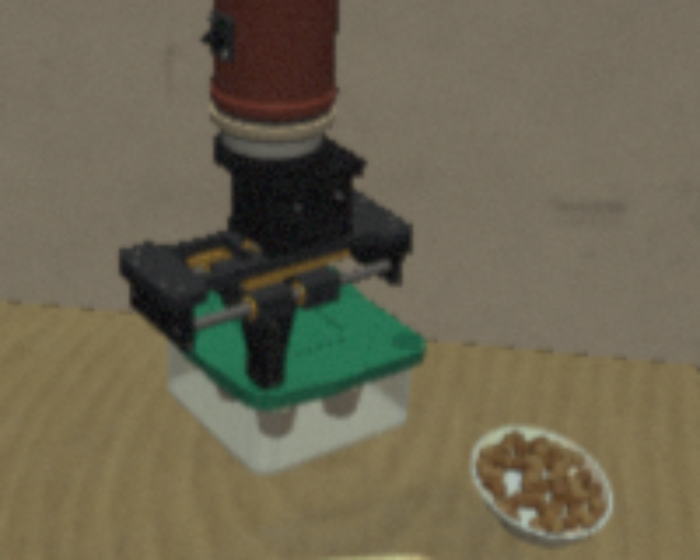

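The tool is over the far-left pad, with the tip at about (265,383), and the near-left corner now looks flat. Next I press this one.

Call:
play_rows(motion=[[1, 0, 0, 0.15, 0], [1, 0, 0, 0.3, 0], [1, 0, 0, 0.4, 0], [1, 0, 0, 0.5, 0], [1, 0, 0, 0.6, 0], [1, 0, 0, 0.7, 0], [1, 0, 0, 0.8, 0], [1, 0, 0, 0.9, 0], [1, 0, 0, 0.95, 0], [1, 0, 0, 0.95, 0]])

```text
time: 7.0
tcp_pos: [535.7, -178.6, 74.1]
tcp_rot: [0.544, 0.839, 0.0, 0.0]
force: [-4.2, 4.1, 14.3]
finger_gap: 0.4
```

Call:
play_rows(motion=[[1, 0, 0, 0.05, 0], [1, 0, 0, 0.05, 0], [1, 0, 0, -1.5, 0], [1, 0, 0, -3, 0], [1, -1.5, 0, -3, 0], [1, -5, 0, -3, 0], [1, -9, -0.1, -3, 0], [1, -12, -0.15, -3, 0], [1, -12.85, -0.15, -3, 0], [1, -12.85, -0.15, -2, 0], [1, -12.85, -0.15, -1.2, 0], [1, -12.85, -0.15, -0.9, 0]])

```text
time: 8.2
tcp_pos: [585.4, -295.7, 80.0]
tcp_rot: [0.544, 0.839, -0.0, -0.001]
force: [-2.0, -0.7, 4.9]
finger_gap: 0.6
```

```bash
python3 -c "
from h import *
go((585.7,-297,74))
for n in('side',):
    im=vision.camera(n); a,b,c,d=(70,230,240,440)
    cv2.imwrite('pics/%s4.png'%n,cv2.resize(im[a:b,c:d],None,fx=3.5,fy=3.5))
go((585.7,-297,74))"
```

```text
t 8.2 tcp [ 585.4 -295.7   80. ] F [-2.  -0.7  4.9] gap 0.6 z [-0.002  0.001 -1.   ] yang 24.1
shift cm [-0.13 -0.02  0.6 ]
t 8.25 tcp [ 585.3 -295.6   80.2] F [-0.2 -0.9  1.6] gap 0.5 z [-0.002  0.001 -1.   ] yang 24.1
shift cm [-0.14 -0.02  0.62]
```

View pics/side4.png

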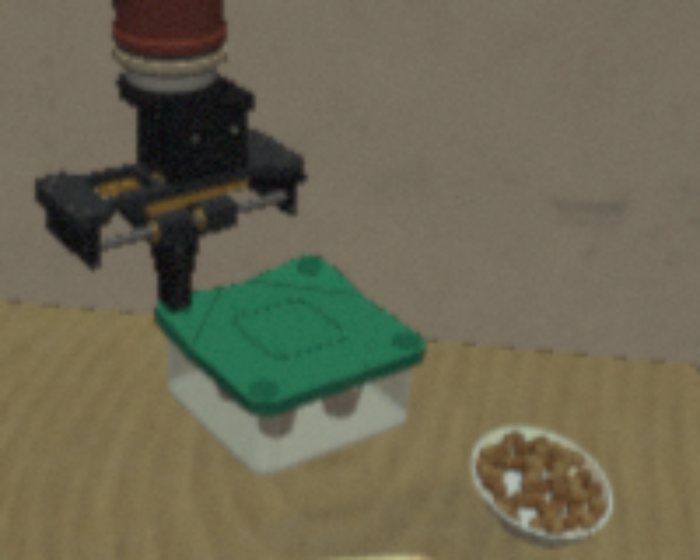

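The tip is on the far-right pad at about (178,305), and both left corners look flat.

Call:
play_rows(motion=[[1, 0, 0, 0.1, 0], [1, 0, 0, 0.2, 0], [1, 0, 0, 0.3, 0], [1, 0, 0, 0.4, 0], [1, 0, 0, 0.5, 0], [1, 0, 0, 0.6, 0], [1, 0, 0, 0.7, 0], [1, 0, 0, 0.8, 0], [1, 0, 0, 0.85, 0], [1, 0, 0, 0.85, 0]])

```text
time: 9.25
tcp_pos: [586.7, -296.6, 74.2]
tcp_rot: [0.544, 0.839, 0.0, 0.0]
force: [-2.2, 5.0, 9.9]
finger_gap: 0.5
```

Call:
play_rows(motion=[[1, 0, 0, 0.05, 0], [1, 0, 0, 0.1, 0], [1, 0, 0, 0.1, 0]])

```text
time: 9.55
tcp_pos: [586.7, -296.6, 74.1]
tcp_rot: [0.544, 0.839, 0.0, 0.0]
force: [-5.5, 6.6, 14.6]
finger_gap: 0.6
```

Call:
play_rows(motion=[[1, 0, 0, -1.5, 0], [1, 0, 0, -3, 0], [1, 0, -1.5, -3, 0], [1, 0, -5, -3, 0], [1, 0, -9, -3, 0], [1, 0, -12, -3, 0], [1, 0, -12.8, -3, 0], [1, 0, -12.8, -3, 0], [1, 0, -12.8, -2, 0], [1, 0, -12.8, -1.3, 0], [1, 0, -12.8, -1, 0], [1, 0, -12.8, -1, 0]])

```text
time: 10.75
tcp_pos: [469.6, -348.2, 81.1]
tcp_rot: [0.544, 0.839, 0.0, -0.001]
force: [0.2, 0.1, 0.6]
finger_gap: 0.7
```

```bash
python3 -c "
from h import *
go((468.9,-348.6,74))
for n in('side',):
    im=vision.camera(n); a,b,c,d=(70,230,240,440)
    cv2.imwrite('pics/%s5.png'%n,cv2.resize(im[a:b,c:d],None,fx=3.5,fy=3.5))
go((468.9,-348.6,74))"
```

```text
t 10.75 tcp [ 469.6 -348.2   81.1] F [0.2 0.1 0.6] gap 0.7 z [-0.001  0.001 -1.   ] yang 24.1
shift cm [-0.01 -0.08  0.71]
t 10.8 tcp [ 469.6 -348.3   81.4] F [ 1.  -1.   1.2] gap 0.7 z [-0.001  0.001 -1.   ] yang 24.1
shift cm [ 0.   -0.08  0.74]
```

View pics/side5.png

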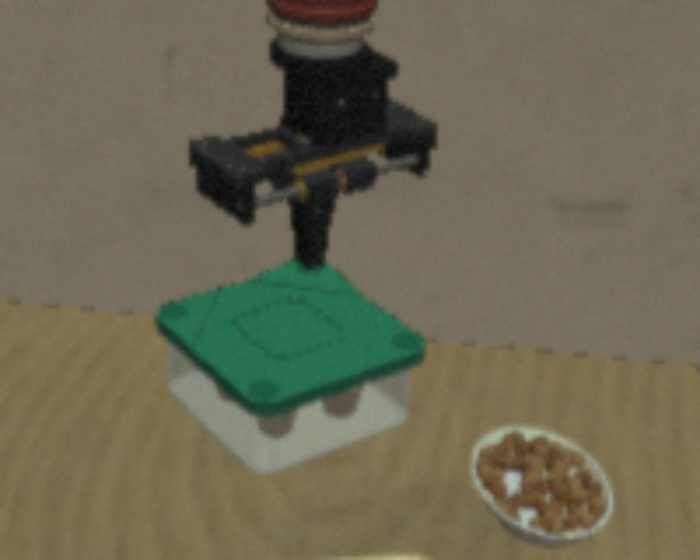

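The tip is over the near-right pad at about (312,265), and the far-right corner is down.

Call:
play_rows(motion=[[1, 0, 0, 0.15, 0], [1, 0, 0, 0.3, 0], [1, 0, 0, 0.4, 0], [1, 0, 0, 0.5, 0], [1, 0, 0, 0.6, 0], [1, 0, 0, 0.7, 0], [1, 0, 0, 0.8, 0], [1, 0, 0, 0.9, 0], [1, 0, 0, 0.95, 0], [1, 0, 0, 0.95, 0]])

```text
time: 11.8
tcp_pos: [469.5, -349.7, 74.2]
tcp_rot: [0.544, 0.839, -0.0, 0.001]
force: [-3.1, 0.7, 13.9]
finger_gap: 0.5
```

Call:
play_rows(motion=[[1, 0, 0, 0.05, 0], [1, 0, 0, 0.05, 0]])

```text
time: 12.0
tcp_pos: [469.6, -349.7, 74.1]
tcp_rot: [0.544, 0.839, -0.0, 0.001]
force: [-4.4, 2.3, 16.0]
finger_gap: 0.4
```

Call:
play_rows(motion=[[1, 0, 0, -1, 0], [1, 0, 0, -3, 0], [1, 0, 0, -7, 0], [1, 0, 0, -11, 0], [1, 1, 0, -14, 0], [1, 4, 0, -15, 0], [1, 8, -1, -15, 0], [1, 13, -2, -15, 0], [1, 18, -3, -15, 0], [1, 23, -4, -15, 0], [1, 28, -5, -15, 0], [1, 30, -5, -15, 0]])

```text
time: 13.2
tcp_pos: [299.0, -92.9, 220.9]
tcp_rot: [0.544, 0.839, 0.0, -0.001]
force: [0.4, 0.4, 1.1]
finger_gap: 0.6
```

Call:
play_rows(motion=[[1, 2, 0, 0, 0], [1, 6, 0, 0, 0], [1, 10, 0, 0, 0], [1, 14, 0, 0, 0], [1, 17, 0, 0, 0], [1, 18, 0, 0, 0], [1, 18, 0, 0, 0]])

```text
time: 13.9
tcp_pos: [227.0, 70.0, 221.2]
tcp_rot: [0.542, 0.84, -0.0, -0.001]
force: [-0.1, 0.0, 0.1]
finger_gap: 0.5
```

```bash
python3 -c "
from h import *
go(None)
ims={}
for n in('side','top'):
    im=vision.camera(n); ims[n]=im; cv2.imwrite('pics/%s6.png'%n,im)
z=lambda im,a,b,c,d:cv2.resize(im[a:b,c:d],(550,int(550*(b-a)/(d-c))),interpolation=2)
cv2.imwrite('pics/s6z.png',z(ims['side'],135,215,270,375)); cv2.imwrite('pics/t6z.png',z(ims['top'],170,280,325,435))
go(None)"
```

```text
t 13.9 tcp [227.   70.  221.2] F [-0.1  0.   0.1] gap 0.5 z [-0.001  0.001 -1.   ] yang 24.3
t 14.0 tcp [227.7  68.8 221.8] F [ 0.  -0.8  0.9] gap 0.2 z [-0. -0. -1.] yang 24.2
```

View pics/s6z.png

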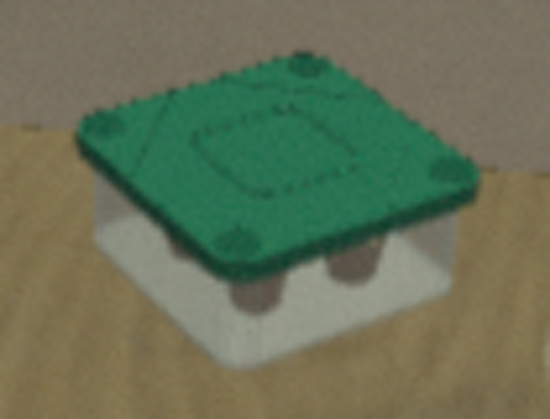

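View pics/t6z.png

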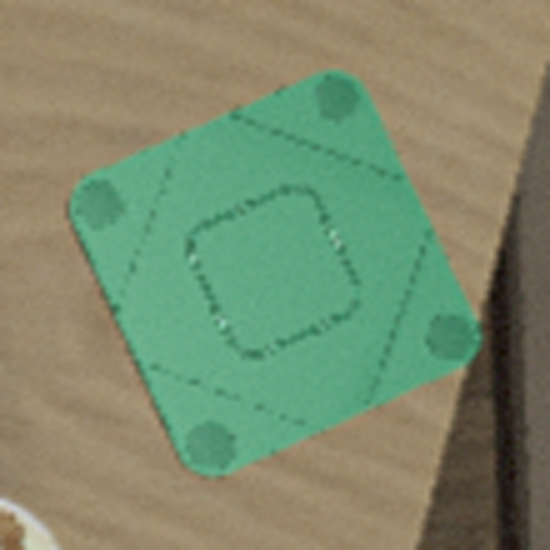

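View pics/top6.png

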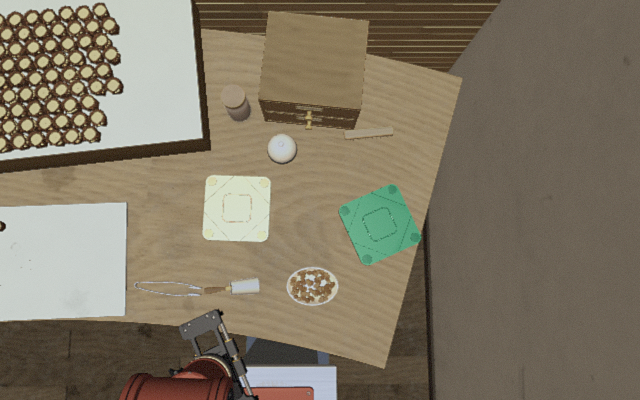

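All four flaps now have the same shade and look flat in both views. The cream tub (237,208) and the bell (282,149) haven't moved, and the arm is well clear.

```bash
python3 -c "
from bench import robot
robot.close_job()"
```

```text
the job is handed in; nothing more can be done
```

I pressed all four corners of the green lid with the closed fingers, in the order near left, far left, far right, near right. Each one went down to a firm stop. I then backed the arm away and handed the job in at about 14 s of the 48 s allowed.

- **Press depth and force:** every pad stopped with the fingertips at 74.0–74.2 mm, against the specified 74 mm. The vertical forces I read at the stops were about 14–19 N. The first corner's 19 N was a little above the 15 N suggested, but far below the failure limits.
- **Lid:** in both final pictures the four flaps look flat and evenly shaded.
- **Cream tub and bell:** both are at the same pixel positions in the top view as at the start.
- **Contact at hand-in:** force on the tool was about zero.

No check failed or disagreed, beyond about 1 mm of noise in the position readings and a 1–2 mm sideways slide of the fingertips on some pads while pressing.

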